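# Nest the potting-class pots in the foam box

### The arm

A 6-joint arm with a two-finger parallel gripper is mounted at the origin on the work surface. World frame = base frame: x ahead of the robot, y to its left, z up, the work surface at z = 0. Lengths are in m, angles in rad, forces in N, time in s.
With the tool pointing down it reaches from about 0.375 to 0.9 m from the base axis. Payload 3.1 kg.
Tool frame: the origin (TCP) lies on the mounting face of the last link; the fingertips stand manip.tcp_to_tips ahead of it and the grasp point (between the pads) lies 164 mm ahead of it (manip.tcp_to_tips is the distance from the TCP to the fingertips, in m); z points along the fingers, y is the line along which they close (so a half turn about z gives the same grasp; the last joint's range is limited). The gripper opens to 87 mm and grips with 3 to 60 N. Pads are 19 mm wide; open, the fingers measure 117 mm over their backs; the gripper's body (75 mm by 190 mm) begins 51 mm behind the grasp point.
Start: joints at [-1.387, 0.527, 1.433, -0, 1.181, -0.178], TCP at [0.221, -0.585, 0.405] pointing down, gripper open.
Joint ranges: [-3.08, 3.08], [-0.75, 2.2], [0.22, 2.44], [-1.43, 4.57], [0, 2.65], [-2.85, 2.85]. Speed limits (rad/s): [2.79, 2.79, 3.14, 3.14, 3.14, 3.14].

### API

Orientations are given as [roll, pitch, yaw] about the fixed x, y, z axes, in that order (R = Rz(yaw) Ry(pitch) Rx(roll)).
In Python, from workcell import manip gives the robot as it stands. The module is installed in compiled form; this text tells all that it offers.
- The arm moves only by the tool drive_tool, never from a script. Its argument "rows" is a list of rows, each a list of 3 entries, a list of its own where there are three numbers: the opening, from 0 (shut) to 1 (fully open), then the shift along the tool's x, y, z in cm, then the turn about the tool's z in rad. A call has 1 to 8 rows; each row is the pose to reach, as a shift and turn from the pose commanded when the call began, along the tool's axes at that moment; what a row does not reach only later rows make up. A row lasts 1/8 s, in which the tool goes at most 62.5 mm and 10.7 degrees, less where a joint would pass 70% of its speed; a pose out of reach is approached as far as the arm can. A call with a gripper value outside its range is refused whole. The fingers move at their own pace and stop on an object; the grip force is fixed at half the most. Time passes only in rows, so rows that repeat a pose let the fingers close. It gives the time, the measured TCP pose, the force, the opening and the grip force at its end, in the units of the state.
- manip.sense(): the state, without advancing time (a new reading comes with each control period).
- manip.camera(name): name is "scene" or "top" or "wrist"; returns a dict with "pixels" (480x640x3 uint8, red, green, blue), "z_map" (480x640 float32, m along the optical axis (not along the pixel's ray), 0 where there is no reading), "vertical_fov" (degrees; the focal length in pixels is half the picture's height over the tangent of half this angle, whatever the lens; pixels are square), "cx", "cy" (the principal point, pixels), "origin" and "orientation" of the camera in the world. Camera axes: x right, y down, z forward; pixel columns grow to the right and rows downward; lengths in m; the calibration is good to about 2 mm. A picture is of the moment at which its call begins.
- manip.job_done(): hands the job in; it is judged then, once.
The state is a dict: "clock": time; "joints": joint angles; "qvel": joint speeds; "joint_efforts": joint torques, N m; "tool_pos": TCP position; "eef_rot": TCP orientation; "ft_force": force on the tool from outside, world axes, zero at the start; "moment": the same for the moment, N m; "width": finger opening in m; "grasp_force": force on a finger pad.
Only numpy, scipy, OpenCV 4.12 (cv2) and the standard library are available. Lean on these libraries where they do the work, as an engineer would, in place of code of your own. Each camera call takes 0.05 s, during which the arm holds its last target. There are 200 camera calls.

### The job

Put the three brown fibre pots away as one nested stack. First stand the toppled pot upright on the mat and let go of it; then nest it and the one on the table, in either order, fully home in the pot that is standing in the foam box, so that the stack stands straight on the box floor. Leave the spray bottle, the jar and the little amber bottle standing where they are.

Things in the scene. Friction and masses are not known exactly. Their poses are not given: they have to be found in the camera images.
- pot_base: brown fibre pot upright in the foam box. All 3 pots alike: 72 mm high, bottom 36 mm wide, tapering body 57 mm wide at 50 mm height, then a cylindrical collar 66 mm wide from 52 to 72 mm with 2 mm lugs below (mouth 61 mm); walls 2.5 mm, 60 g. Origin: underside centre, z to the mouth. Nested, the lugs rest on the rim below: origin 22 mm above the lower's, about 2 mm side play.
- pot_spare: pot of the same shape and origin as pot_base, upright on the table in the row of things between box and mat.
- pot_tipped: pot of the same shape and origin as pot_base. At the start it lies on its side on the mat, on bottom edge and collar: its z axis (towards the mouth) is level but for 16 degrees that the mouth points up; origin 17 mm and middle of the collar 35 mm above the mat's top. The mouth may point any way. It can roll if pushed.
- box: white open foam box fixed to the table, 230 (x) by 280 (y) mm outside, 100 mm high, walls and floor 15 mm thick; it stands to the left or to the right. Origin: centre of the underside, z up.
- mat: dark rubber mat fixed to the table, 240 by 240 mm, 4 mm thick, on the other side from the box. Origin: centre of the underside, z up, sides along x and y.
- spray: spray bottle standing in the row between box and mat: clear body 60 mm across, green head that sticks out to its -x as far as 52 mm from the axis, 158 mm tall. Origin: centre of the underside, z up.
- jar: glass jar with steel lid standing in the same row, 60 mm across, 110 mm tall. Origin: centre of the underside, z up.
- fert: small amber bottle standing on the floor of the foam box beside the pot, 34 mm across, 90 mm tall. Origin: centre of the underside, z up.
Things that resemble listed ones, but are neither listed nor needed, are in the scene too. Leave any purple look-alike of the pot_base alone.

How it is judged:
By the outcome, as a careful person would: the job done as asked, in the order asked, and still so for the second after the job is handed in, with the robot touching nothing.
It also fails if it takes over 72 s, if anything falls off the work surface, if the arm or the gripper's body presses on something with over 40 N, if the wrist force passes 120 N, or if a joint passes its speed limit or range.

## Working session

There is one attempt and no reset: what is moved stays moved. The work goes in short steps, Python scripts to look and compute and a tool call to move; the robot and the scene stay as the last step left them, time stands still between calls to the robot, and variables do not carry over. Pictures are saved under pics/ and viewed, at most 10 in all, crops included, and the job is handed in when it is done.

Besides the shell and the picture viewer there is one more tool, called after ">>>" by a JSON object that holds its "fn" and its "kwargs", one argument or row to a line. drive_tool: Moves the arm, as the interface text tells. Its arguments: {"type":"object","properties":{"rows":{"type":"array"}},"required":["rows"]}

```bash
mkdir -p pics
cat > h.py <<'E'
import numpy as np, cv2
from workcell import manip
from scipy.spatial.transform import Rotation as R
def cam(n):
    c=manip.camera(n); o=np.array(c["orientation"],float)
    c["R"]=o if o.shape==(3,3) else R.from_euler("xyz",o).as_matrix() if o.size==3 else None
    c["f"]=240/np.tan(np.radians(c["vertical_fov"])/2); c["o"]=np.array(c["origin"]); return c
def save(c,n): cv2.imwrite("pics/"+n,c["pixels"][:,:,::-1])
def ray(c,u,v): return c["R"]@np.array([(u-c["cx"])/c["f"],(v-c["cy"])/c["f"],1])
def plane(c,u,v,z): d=ray(c,u,v); return c["o"]+d*(z-c["o"][2])/d[2]
def cloud(c):
    v,u=np.mgrid[:480,:640]; z=c["z_map"]
    p=np.stack([(u-c["cx"])/c["f"]*z,(v-c["cy"])/c["f"]*z,z],-1)@c["R"].T+c["o"]; p[z==0]=np.nan; return p
E
python3 - <<'E'
from h import *
for n in("scene","top"):
    c=cam(n); save(c,n+"1.png"); print(n,c["orientation"],c["o"],c["f"],c["cx"],c["cy"])
    np.save(n+".npy",cloud(c))
print(manip.tcp_to_tips,manip.sense())
E
```

```text
scene [-2.36596813  0.01700032  1.09487198] [ 1.2542774  -0.31321045  0.84920875] 504.1449675116753 314.14592733420835 238.25508448185693
top [-3.00458686  0.01499603 -1.60003042] [ 4.36109906e-01 -3.67143117e-04  1.02026687e+00] 508.40375982143433 318.0861264390016 234.88330076482197
0.1822 {'clock': 0.1, 'joints': array([-1.38747645e+00,  5.28352644e-01,  1.43377792e+00, -9.31000503e-06,
        1.18139966e+00, -1.78487988e-01]), 'qvel': array([ 0.00153375, -0.00020654, -0.00341421,  0.00147542, -0.0028437 ,
        0.00044414]), 'joint_efforts': array([-1.01746919e-04, -4.40985739e+01, -1.77151412e+01,  6.35704421e-02,
        5.34222624e-02, -4.08053427e-05]), 'tool_pos': array([ 0.22120408, -0.58421095,  0.40388059]), 'eef_rot': array([-3.13968434e+00, -3.35529435e-04,  3.61811086e-01]), 'ft_force': array([ 0.07060124, -0.18739618, -0.83813693]), 'moment': array([-0.00948203,  0.01278769,  0.02735111]), 'grasp_force': 0.0, 'width': 0.08703527743008047}
```

View pics/scene1.png

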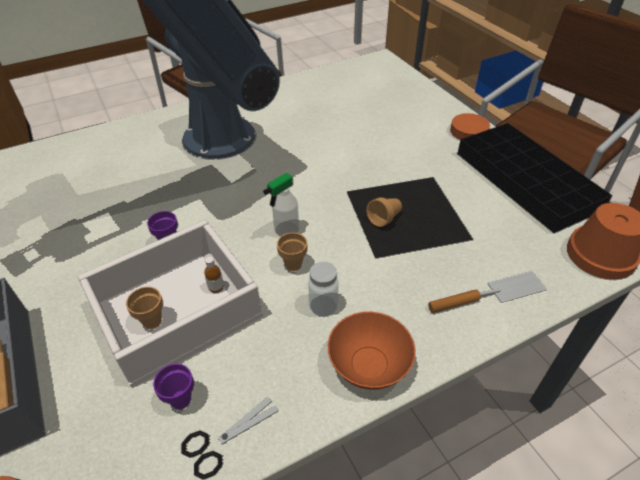

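View pics/top1.png

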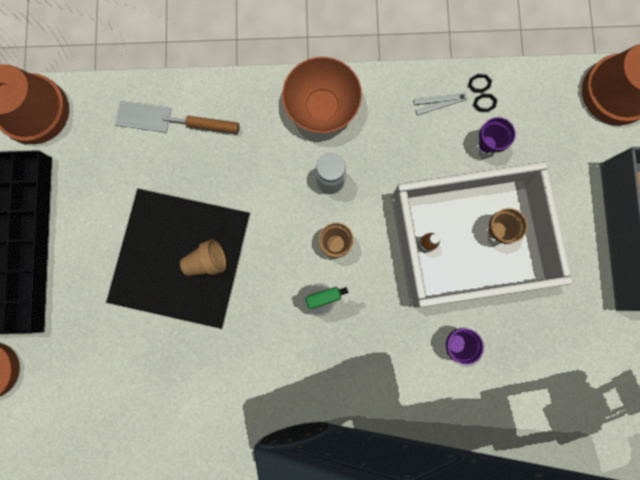

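The top view shows these pots:
- Tipped brown pot on the mat at (203,259), with its mouth to the right.
- Spare brown pot in the row at (337,241), between the jar at (331,172) and the spray bottle at (324,298).
- Base brown pot in the box at (507,226), beside the amber bottle at (429,242).

Things that could be taken for the pots:
- Purple pots at (496,133) and (464,346).
- The terracotta bowl at (322,95) and the terracotta pots at (25,105), (615,88) and (0,368).

I choose the three small brown ones and will check them in a close crop while measuring.

```bash
cat > m.py <<'E'
from h import *
from scipy.optimize import least_squares
def circ(p):
    f=lambda q: np.hypot(p[:,0]-q[0],p[:,1]-q[1])-q[2]
    s=least_squares(f,[*p.mean(0)[:2],.03],loss="soft_l1",f_scale=.002); return s.x
def brown(c):
    h=cv2.cvtColor(c["pixels"],cv2.COLOR_RGB2HSV); return cv2.inRange(h,(5,70,40),(22,255,255))>0
E
python3 - <<'E'
from m import *
c=cam("top"); P=np.load("top.npy"); S=np.load("scene.npy"); cs=cam("scene")
for n,c_,P_,bx in(("spare","t",P,(337,241)),("base","t",P,(507,226)),("spareS","s",S,(292,252)),("baseS","s",S,(146,308))):
    u,v=bx; w=np.zeros((480,640),bool); w[v-30:v+30,u-30:u+30]=1
    q=P_[w&brown(c if c_=="t" else cs)]; zt=.087 if "base" in n else .072
    r=q[abs(q[:,2]-zt)<.004]; print(n,len(r),circ(r).round(4), q[:,2].max().round(4))
for nm,P_,cc,(u,v),r in(("tt",P,c,(203,259),35),("ts",S,cs,(384,211),30)):
    w=np.zeros((480,640),bool); w[v-r:v+r,u-r:u+r]=1
    q=P_[w&brown(cc)&(P_[...,2]>.008)]; np.save(nm+".npy",q); m=q.mean(0)
    x=np.linalg.svd(q-m,full_matrices=False); print(nm,len(q),m.round(4),q.min(0).round(3),q.max(0).round(3),x[2].round(3),x[1].round(3))
# bottles / box
for n,(u,v),r in(("fert",(429,242),12),("jar",(331,167),14),("spray",(324,298),25)):
    q=P[v-r:v+r,u-r:u+r].reshape(-1,3); k=q[q[:,2]>np.nanmax(q[:,2])-.012]; print(n,k.mean(0).round(3),k.min(0).round(3),k.max(0).round(3))
b=P[(abs(P[...,2]-.1)<.004)]; b=b[(b[:,1]<-.12)&(b[:,1]>-.5)&(b[:,0]>.3)&(b[:,0]<.65)]
print("box",cv2.minAreaRect((b[:,:2]*1000).astype(np.float32)))
crop=np.hstack([cv2.resize(c["pixels"][y-45:y+45,x-45:x+45],(266,266)) for x,y in((203,259),(337,241),(507,226))])
cv2.imwrite("pics/crop1.png",crop[:,:,::-1])
E
```

```text
spare 126 [ 0.5581 -0.0236  0.0311] nan
base 169 [ 0.573  -0.3439  0.0313] nan
spareS 135 [ 0.5606 -0.0241  0.0314] nan
baseS 158 [ 0.5753 -0.3444  0.0316] nan
tt 1166 [0.5308 0.2307 0.0432] [0.502 0.195 0.008] [0.571 0.28  0.077] [[ 0.349 -0.696 -0.628]
 [-0.017  0.665 -0.747]
 [-0.937 -0.271 -0.22 ]] [0.822 0.609 0.546]
ts 724 [0.5322 0.2282 0.0341] [0.503 0.194 0.008] [0.572 0.28  0.072] [[ 0.594  0.49   0.638]
 [ 0.354 -0.871  0.34 ]
 [ 0.722  0.024 -0.691]] [0.612 0.494 0.434]
fert [ 0.549 -0.199  0.105] [ 0.524 -0.209  0.098] [ 0.558 -0.168  0.11 ]
jar [ 0.689 -0.018  0.11 ] [ 0.664 -0.042  0.103] [0.714 0.008 0.115]
spray [0.45  0.001 0.157] [ 0.432 -0.039  0.151] [0.467 0.033 0.162]
box ((555.37255859375, -292.9331359863281), (223.56341552734375, 280.4473571777344), 6.852674961090088)
```

View pics/crop1.png

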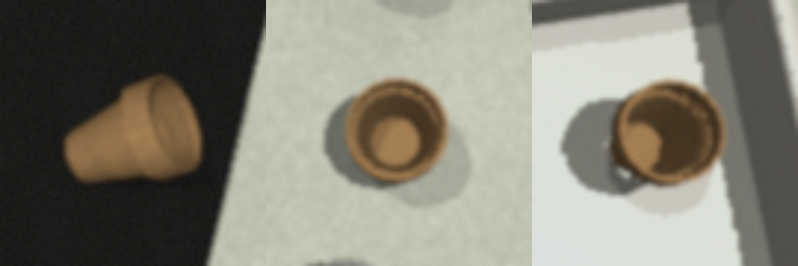

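The crop shows three brown pots: the tipped one with its mouth to the lower right of the mat, and two upright ones. None of them is purple. Next I fit the tipped pot's axis from its surface points.

```bash
cat >> m.py <<'E'
def fitpot(q,yaw0,o0,tilt=np.radians(16),z0=.021):
    def res(p):
        ax=np.array([np.cos(tilt)*np.cos(p[2]),np.cos(tilt)*np.sin(p[2]),np.sin(tilt)])
        d=q-np.array([p[0],p[1],z0]); a=d@ax; r=np.linalg.norm(d-a[:,None]*ax,axis=1)
        R_=np.where(a<.051,.018+.21*np.clip(a,0,.05),.033)
        return np.hypot(r-R_,np.maximum(-a,0)+np.maximum(a-.072,0))
    s=least_squares(res,[*o0,yaw0],loss="soft_l1",f_scale=.002); return s.x,np.median(res(s.x))
E
python3 - <<'E'
from m import *
c=cam("top"); b=plane(c,182.3,268.8,.021); m=plane(c,217.8,255.2,.041); print(b,m); y=np.arctan2(*(m-b)[1::-1])
for n in("tt","ts"):
    q=np.load(n+".npy"); q=q[np.isfinite(q[:,2])]; print(n,y,fitpot(q,y,b[:2]))
s=manip.sense(); print(s["tool_pos"],s["eef_rot"])
# mat corners
h=cv2.cvtColor(c["pixels"],cv2.COLOR_RGB2GRAY); k=(h<50).astype(np.uint8); k[:,:100]=0;k[:,260:]=0;k[:180]=0;k[335:]=0
x,_=max(((t,cv2.contourArea(t)) for t in cv2.findContours(k,0,2)[0]),key=lambda t:t[1])
for u,v in cv2.boxPoints(cv2.minAreaRect(x)): print(plane(c,u,v,.004).round(3))
E
```

```text
[0.51510255 0.28052089 0.021     ] [0.53783219 0.2059812  0.041     ]
tt -1.2748195963792146 (array([ 0.51944736,  0.27577469, -1.30430902]), np.float64(0.001392863626083483))
ts -1.2748195963792146 (array([ 0.52212259,  0.27315297, -1.29429549]), np.float64(0.001464299175060732))
[ 0.22121256 -0.58438395  0.40428578] [-3.14061149e+00 -1.79472411e-04  3.61780134e-01]
[0.456 0.436 0.004]
[0.69  0.385 0.004]
[0.625 0.151 0.004]
[0.396 0.208 0.004]
```

```bash
cat > go.py <<'E'
import sys; from h import *
def rel(x,y,z,yaw=None):
    s=manip.sense(); p=s["tool_pos"]; M=R.from_euler("xyz",s["eef_rot"]).as_matrix()
    d=M.T@(np.array([x,y,z])-p)*100; t=0 if yaw is None else -((yaw-s["eef_rot"][2]+np.pi)%(2*np.pi)-np.pi)
    print("shift cm",d.round(2),"turn",round(t,3),"| pos",p.round(4),"yaw",s["eef_rot"][2].round(3),"t",round(s["clock"],2),"w",s["width"].round(4),"g",round(s["grasp_force"],1),"f",s["ft_force"].round(1))
if __name__=="__main__": rel(*map(float,sys.argv[1:]))
E
python3 go.py .5385 .2115 .34 1.84
```

```text
Traceback (most recent call last):
  File "go.py", line 6, in <module>
    if __name__=="__main__": rel(*map(float,sys.argv[1:]))
                             ~~~^^^^^^^^^^^^^^^^^^^^^^^^^^
  File "go.py", line 5, in rel
    print("shift cm",d.round(2),"turn",round(t,3),"| pos",p.round(4),"yaw",s["eef_rot"][2].round(3),"t",round(s["clock"],2),"w",s["width"].round(4),"g",round(s["grasp_force"],1),"f",s["ft_force"].round(1))
                                                                                                                                ^^^^^^^^^^^^^^^^
AttributeError: 'float' object has no attribute 'round'
```

```bash
sed -i 's/s\["width"\].round(4)/round(float(s["width"]),4)/' go.py; python3 go.py .5385 .2115 .34 1.84
```

```text
shift cm [ 57.84 -63.2    6.5 ] turn -1.478 | pos [ 0.2212 -0.5844  0.4043] yaw 0.362 t 0.25 w 0.0869 g 0.0 f [-0.8  0.1 -0.7]
```

>>> {"fn": "drive_tool", "kwargs": {
  "rows": [
    [1, [57.84, -63.2, 6.5], -1.478],
    [1, [57.84, -63.2, 6.5], -1.478],
    [1, [57.84, -63.2, 6.5], -1.478],
    [1, [57.84, -63.2, 6.5], -1.478],
    [1, [57.84, -63.2, 6.5], -1.478],
    [1, [57.84, -63.2, 6.5], -1.478],
    [1, [57.84, -63.2, 6.5], -1.478],
    [1, [57.84, -63.2, 6.5], -1.478]
  ]
}}

```text
clock: 1.25
tool_pos: [0.4065, -0.1197, 0.3671]
eef_rot: [3.141, 0.001, 1.845]
ft_force: [1.6, 0.6, 0.0]
width: 0.0867
grasp_force: 0.0
```

```bash
python3 go.py .5385 .2115 .31 1.84
```

```text
shift cm [28.32 21.67  5.7 ] turn 0.005 | pos [ 0.4065 -0.1197  0.3671] yaw 1.845 t 1.25 w 0.0867 g 0.0 f [1.6 0.6 0. ]
```

>>> {"fn": "drive_tool", "kwargs": {
  "rows": [
    [1, [28.3, 21.7, 3], 0.0],
    [1, [28.3, 21.7, 3], 0.0],
    [1, [28.3, 21.7, 3], 0.0],
    [1, [28.3, 21.7, 3], 0.0],
    [1, [28.3, 21.7, 3], 0.0],
    [1, [28.3, 21.7, 5.7], 0.0],
    [1, [28.3, 21.7, 5.7], 0.0],
    [1, [28.3, 21.7, 5.7], 0.0]
  ]
}}

```text
clock: 2.25
tool_pos: [0.5395, 0.2089, 0.3097]
eef_rot: [-3.14, 0.0, 1.84]
ft_force: [0.7, 0.3, -0.4]
width: 0.0871
grasp_force: 0.0
```

Run:
```python
from m import *
import go
go.rel(.5385,.2115,.204,1.84)
c=cam("wrist"); save(c,"w1.png"); P=cloud(c); q=P[brown(c)]; q=q[np.isfinite(q[:,2])]
q=q[(abs(q[:,0]-.53)<.07)&(abs(q[:,1]-.24)<.09)&(q[:,2]>.009)&(q[:,2]<.09)]; print(len(q))
if len(q)>50: print(fitpot(q,-1.3,[.521,.2745]), q.max(0))
```

```text
shift cm [ 2.800e-01 -1.000e-02  1.057e+01] turn 0.0 | pos [0.5395 0.2089 0.3097] yaw 1.84 t 2.25 w 0.0871 g 0.0 f [ 0.7  0.3 -0.4]
8168
(array([ 0.5209277 ,  0.27454417, -1.30000052]), np.float64(0.0003970931357277635)) [0.57015465 0.28004687 0.07451627]
```

View pics/w1.png

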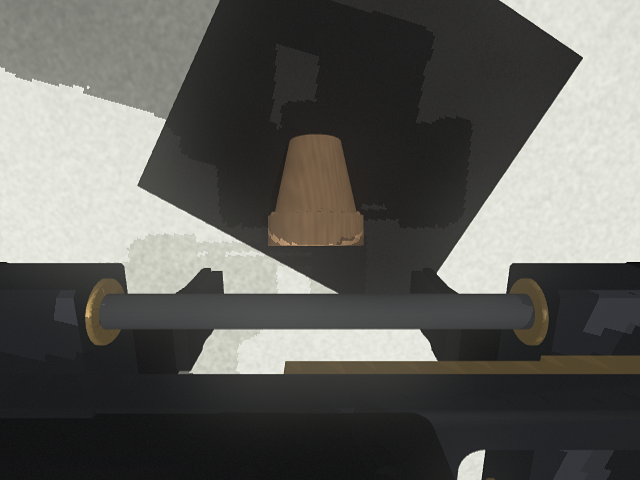

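The wrist view shows the pot upright in the picture, bottom at (315,135) and rim at (316,245), square between the fingers. The fit agrees to 0.4 mm, so I descend and close gently.

>>> {"fn": "drive_tool", "kwargs": {
  "rows": [
    [1, [0.3, 0, 5], 0.0],
    [1, [0.3, 0, 9], 0.0],
    [1, [0.3, 0, 10.6], 0.0],
    [1, [0.3, 0, 10.6], 0.0],
    [0.76, [0.3, 0, 10.6], 0.0],
    [0.76, [0.3, 0, 10.6], 0.0],
    [0.75, [0.3, 0, 10.6], 0.0],
    [0.75, [0.3, 0, 10.6], 0.0]
  ]
}}

```text
clock: 3.3
tool_pos: [0.5392, 0.2121, 0.2045]
eef_rot: [3.14, 0.0, 1.84]
ft_force: [0.4, 0.0, 1.4]
width: 0.0661
grasp_force: 12.3
```

>>> {"fn": "drive_tool", "kwargs": {
  "rows": [
    [0.757, [0, 0, 0], 0.0],
    [0.757, [0, 0, -0.5], 0.0],
    [0.757, [0.3, 0, -1.2], 0.0],
    [0.757, [0.6, 0, -2], 0.0],
    [0.757, [1, 0, -2.6], 0.0],
    [0.757, [1, 0, -2.6], 0.0]
  ]
}}

```text
clock: 4.05
tool_pos: [0.5364, 0.2221, 0.2307]
eef_rot: [3.14, 0.0, 1.84]
ft_force: [0.3, 0.7, -0.9]
width: 0.0662
grasp_force: 12.1
```

Run:
```python
from m import *
import go
go.rel(.5385,.2115,.204,1.84)
c=cam("wrist"); s=cam("scene"); a=c["pixels"]; b=cv2.resize(s["pixels"][110:290,300:500],(533,480)); cv2.imwrite("pics/l1.png",cv2.resize(np.hstack([a,b]),(800,327))[:,:,::-1])
```

```text
shift cm [-1.08 -0.09  2.67] turn 0.0 | pos [0.5364 0.2221 0.2307] yaw 1.84 t 4.05 w 0.0662 g 12.1 f [ 0.3  0.7 -0.9]
```

View pics/l1.png

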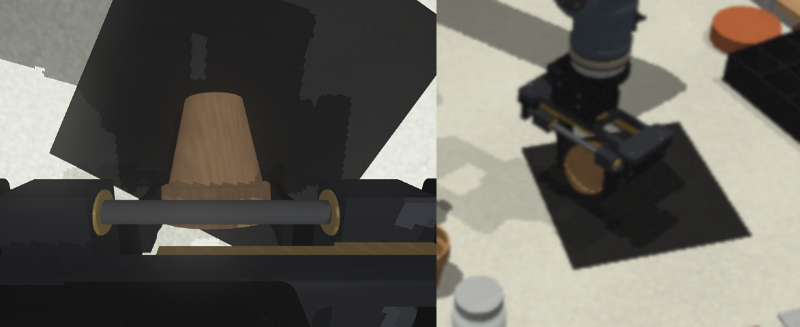

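The pot is lifted and still lies level in the fingers: bottom at (213,95) in the left half, mouth at (585,170) in the right. I raise it slightly and ease the grip so that it can swing.

>>> {"fn": "drive_tool", "kwargs": {
  "rows": [
    [0.757, [0, 0, -0.9], 0.0],
    [0.759, [0, 0, -0.9], 0.0],
    [0.761, [0, 0, -0.9], 0.0],
    [0.761, [0, 0, -0.9], 0.0]
  ]
}}

```text
clock: 4.65
tool_pos: [0.5363, 0.2216, 0.2388]
eef_rot: [-3.141, -0.0, 1.84]
ft_force: [0.9, 0.5, -0.9]
width: 0.0666
grasp_force: 5.6
```

```bash
cat > tilt.py <<'E'
from m import *
import go
go.rel(.5385,.2115,.204,1.84)
s=manip.sense(); c=cam("wrist"); P=cloud(c); q=P[brown(c)]; q=q[np.isfinite(q[:,2])]
g=np.array(s["tool_pos"]); ax=np.array([np.cos(-1.3),np.sin(-1.3),0]); d=q-g; a=d@ax; h=d[:,2]+g[2]
k=(abs(a)<.12)&(abs(d@[ax[1],-ax[0],0])<.04)&(h>.006)&(h<.12); a,h=a[k],h[k]
# top silhouette line: narrow strip near axis, tapered body
st=abs((d@[ax[1],-ax[0],0])[k])<.004
for lo in np.arange(-.09,.05,.01):
    t=st&(a>=lo)&(a<lo+.01)
    if t.sum()>3: print(round(lo+.005,3),np.median(h[t]).round(4),end="; ")
print(len(a))
E
python3 tilt.py
```

```text
shift cm [-1.03 -0.06  3.48] turn -0.0 | pos [0.5363 0.2216 0.2388] yaw 1.84 t 4.65 w 0.0666 g 5.6 f [ 0.9  0.5 -0.9]
-0.065 0.0752; -0.055 0.0803; -0.045 0.0856; -0.035 0.0909; -0.025 0.0965; -0.015 0.1029; -0.005 0.107; 18778
```

>>> {"fn": "drive_tool", "kwargs": {
  "rows": [
    [0.763, [0, 0, 0], 0.0],
    [0.763, [0, 0, 0], 0.0]
  ]
}}

```text
clock: 4.95
tool_pos: [0.5364, 0.2216, 0.2388]
eef_rot: [-3.141, -0.0, 1.84]
ft_force: [0.3, -0.2, -0.5]
width: 0.0662
grasp_force: 3.0
```

```bash
python3 tilt.py
```

```text
shift cm [-1.03 -0.07  3.48] turn -0.0 | pos [0.5364 0.2216 0.2388] yaw 1.84 t 4.95 w 0.0662 g 3.0 f [ 0.3 -0.2 -0.5]
-0.065 0.0746; -0.055 0.0796; -0.045 0.085; -0.035 0.0906; -0.025 0.0965; -0.015 0.1029; -0.005 0.1071; 18604
```

>>> {"fn": "drive_tool", "kwargs": {
  "rows": [
    [0.764, [0, 0, 0], 0.0],
    [0.764, [0, 0, 0], 0.0],
    [0.764, [0, 0, 0], 0.0]
  ]
}}

```text
clock: 5.38
tool_pos: [0.5364, 0.2216, 0.239]
eef_rot: [3.142, 0.0, 1.84]
ft_force: [0.6, -0.2, -0.6]
width: 0.067
grasp_force: 0.3
```

```bash
python3 tilt.py
```

```text
shift cm [-1.03 -0.07  3.5 ] turn -0.0 | pos [0.5364 0.2216 0.239 ] yaw 1.84 t 5.38 w 0.067 g 0.3 f [ 0.6 -0.2 -0.6]
-0.035 0.0724; -0.025 0.0509; -0.015 0.0185; -0.005 0.0092; 0.005 0.0108; 0.015 0.0125; 0.025 0.0639; 13694
```

Run:
```python
from m import *
c=cam("wrist"); s=cam("scene"); a=c["pixels"]; b=cv2.resize(s["pixels"][110:290,300:500],(533,480)); cv2.imwrite("pics/l2.png",cv2.resize(np.hstack([a,b]),(800,327))[:,:,::-1])
P=cloud(c); q=P[brown(c)]; q=q[np.isfinite(q[:,2])]; q=q[(np.hypot(q[:,0]-.536,q[:,1]-.22)<.06)]
f=q[(q[:,2]<.02)&(q[:,2]>.006)]; print("floor",f.mean(0),f.min(0),f.max(0)); m=f.mean(0); n=np.linalg.svd(f-m,full_matrices=False)[2][2]; print(n)
```

```text
floor [0.53924073 0.21777576 0.0118034 ] [0.52047664 0.20090343 0.00618018] [0.56787532 0.24112021 0.01999515]
[ 0.02966979 -0.1129655  -0.99315583]
```

View pics/l2.png

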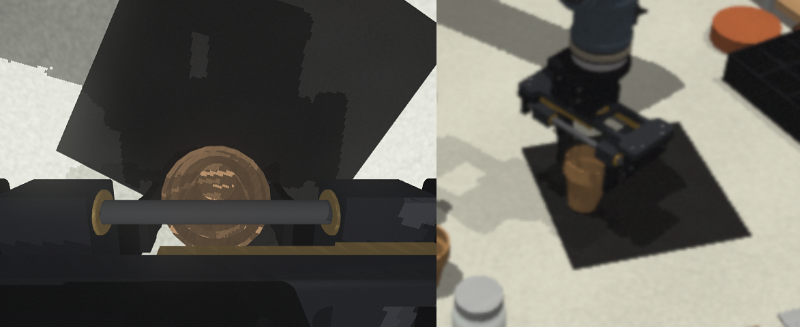

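The pot has swung nearly upright: mouth at (215,195) in the wrist view, about 7° off. I move it further onto the mat, lower it and let go.

>>> {"fn": "drive_tool", "kwargs": {
  "rows": [
    [0.755, [0, 0, 0], 0.0],
    [0.755, [0, 0, 0], 0.0],
    [0.755, [1.2, 0, 0], 0.0],
    [0.755, [2.5, 0, 0], 0.0],
    [0.757, [2.5, 0, 0.2], 0.0],
    [0.761, [2.5, 0, 0.4], 0.0],
    [0.765, [2.5, 0, 0.4], 0.0],
    [0.78, [2.5, 0, 0.4], 0.0]
  ]
}}

```text
clock: 6.52
tool_pos: [0.5295, 0.2459, 0.2346]
eef_rot: [-3.141, -0.0, 1.84]
ft_force: [-0.3, -0.2, -0.6]
width: 0.0672
grasp_force: 0.0
```

>>> {"fn": "drive_tool", "kwargs": {
  "rows": [
    [0.85, [0, 0, 0], 0.0],
    [1, [0, 0, 0], 0.0],
    [1, [0, 0, 0], 0.0],
    [1, [0, 0, -2], 0],
    [1, [0, 0, -6], 0],
    [1, [0, 0, -11], 0],
    [1, [0, 0, -11], 0]
  ]
}}

```text
clock: 7.4
tool_pos: [0.5311, 0.2461, 0.3492]
eef_rot: [3.132, 0.0, 1.84]
ft_force: [0.5, -0.0, -0.6]
width: 0.0869
grasp_force: 0.0
```

```bash
cat > look.py <<'E'
from m import *
import sys,go
x,y,zr,n=float(sys.argv[1]),float(sys.argv[2]),float(sys.argv[3]),sys.argv[4]
c=cam(n); P=cloud(c); q=P[brown(c)]; q=q[np.isfinite(q[:,2])]; q=q[np.hypot(q[:,0]-x,q[:,1]-y)<.06]
r=q[abs(q[:,2]-zr)<.006]; r=r[(r[:,2]>zr-.003)]; k=circ(r); print(n,len(r),"rim",k.round(4),"zmax",np.percentile(q[:,2],99).round(4))
m=r.mean(0); A=np.c_[r[:,:2]-m[:2],np.ones(len(r))]; print("rim slope",np.linalg.lstsq(A,r[:,2],rcond=None)[0].round(4))
go.rel(k[0],k[1],zr-.006+.164)
E
python3 look.py .53 .245 .076 wrist;python3 look.py .53 .245 .076 top
```

```text
wrist 1079 rim [0.5326 0.2359 0.0313] zmax 0.2676
rim slope [-0.0005  0.0071  0.0759]
shift cm [-1.02 -0.08 11.3 ] turn 0 | pos [0.5302 0.2458 0.347 ] yaw 1.84 t 7.45 w 0.0869 g 0.0 f [-0.4 -0.4  0. ]
top 137 rim [0.5313 0.2354 0.0314] zmax 0.2691
rim slope [0.0003 0.0128 0.0763]
shift cm [-1.04 -0.11 11.13] turn 0 | pos [0.5295 0.2457 0.3453] yaw 1.84 t 7.5 w 0.0873 g 0.0 f [-0.5 -0.8 -0.8]
```

It stands upright at (0.532, 0.236) on the mat, with the rim level and released. Now I grip it to nest it.

>>> {"fn": "drive_tool", "kwargs": {
  "rows": [
    [1, [-1.02, -0.09, 4], 0],
    [1, [-1.02, -0.09, 8], 0],
    [1, [-1.02, -0.09, 11.2], 0],
    [1, [-1.02, -0.09, 11.2], 0],
    [0.72, [-1.02, -0.09, 11.2], 0],
    [0.72, [-1.02, -0.09, 11.2], 0],
    [0.72, [-1.02, -0.09, 11.2], 0]
  ]
}}

```text
clock: 8.38
tool_pos: [0.5319, 0.2358, 0.2342]
eef_rot: [3.139, 0.0, 1.84]
ft_force: [0.4, 0.4, 1.8]
width: 0.0664
grasp_force: 22.2
```

>>> {"fn": "drive_tool", "kwargs": {
  "rows": [
    [0.72, [0, 0, -5], 0],
    [0.72, [0, 0, -10], 0],
    [0.72, [0, 0, -13.5], 0],
    [0.72, [0, 0, -13.5], 0]
  ]
}}

```text
clock: 8.88
tool_pos: [0.5323, 0.2359, 0.3719]
eef_rot: [3.133, 0.0, 1.84]
ft_force: [0.4, 0.2, -0.2]
width: 0.0663
grasp_force: 30.0
```

```bash
python3 look.py .574 -.344 .087 scene; python3 go.py .574 -.344 .37 1.84
```

```text
scene 137 rim [ 0.5753 -0.3443  0.0315] zmax 0.0871
rim slope [0.0068 0.002  0.0856]
shift cm [-57.08 -11.26  12.44] turn 0 | pos [0.5316 0.2357 0.3698] yaw 1.84 t 8.93 w 0.0659 g 30.0 f [-0.2 -0.4 -0.2]
shift cm [-57.01 -11.32  -0.06] turn -0.0 | pos [0.5316 0.2357 0.3698] yaw 1.84 t 8.93 w 0.0659 g 30.0 f [-0.2 -0.4 -0.2]
```

>>> {"fn": "drive_tool", "kwargs": {
  "rows": [
    [0.72, [-57, -11.3, 0], 0],
    [0.72, [-57, -11.3, 0], 0],
    [0.72, [-57, -11.3, 0], 0],
    [0.72, [-57, -11.3, 0], 0],
    [0.72, [-57, -11.3, 0], 0],
    [0.72, [-57, -11.3, 0], 0],
    [0.72, [-57, -11.3, 0], 0],
    [0.72, [-57, -11.3, 0], 0]
  ]
}}

```text
clock: 9.93
tool_pos: [0.5675, -0.2647, 0.3659]
eef_rot: [-3.139, -0.003, 1.839]
ft_force: [0.7, -0.4, -0.6]
width: 0.0662
grasp_force: 30.0
```

```bash
python3 go.py .5743 -.344 .35 1.84
```

```text
shift cm [-7.83 -1.45  1.57] turn -0.001 | pos [ 0.5675 -0.2647  0.3659] yaw 1.839 t 9.93 w 0.0662 g 30.0 f [ 0.7 -0.4 -0.6]
```

>>> {"fn": "drive_tool", "kwargs": {
  "rows": [
    [0.72, [-4, -0.8, 0], 0],
    [0.72, [-7.2, -1.4, 0], 0],
    [0.72, [-7.2, -1.4, 0], 0],
    [0.72, [-7.2, -1.4, 0], 0]
  ]
}}

```text
clock: 10.42
tool_pos: [0.5733, -0.3352, 0.3662]
eef_rot: [-3.14, -0.004, 1.84]
ft_force: [0.3, -0.1, -0.5]
width: 0.0662
grasp_force: 30.0
```

Run:
```python
from m import *
import go
go.rel(.5743,-.344,.37,1.84)
P=cloud(cam("top")); c=cam("top"); q=P[brown(c)]; q=q[np.isfinite(q[:,2])&(np.hypot(q[:,0]-.574,q[:,1]+.344)<.07)]; print(len(q),np.percentile(q[:,2],[1,50,99]))
```

```text
shift cm [-0.87 -0.14 -0.38] turn -0.0 | pos [ 0.5733 -0.3352  0.3662] yaw 1.84 t 10.43 w 0.0662 g 30.0 f [ 0.3 -0.1 -0.5]
1446 [0.01698863 0.14135055 0.48686859]
```

>>> {"fn": "drive_tool", "kwargs": {
  "rows": [
    [0.72, [-0.9, -0.1, 0], 0],
    [0.72, [-0.9, -0.1, 0], 0],
    [0.72, [-0.9, -0.1, 3], 0],
    [0.72, [-0.9, -0.1, 5], 0],
    [0.72, [-0.9, -0.1, 7], 0],
    [0.72, [-0.9, -0.1, 7], 0]
  ]
}}

```text
clock: 11.28
tool_pos: [0.5748, -0.3445, 0.2963]
eef_rot: [-3.139, -0.003, 1.84]
ft_force: [-0.1, -0.2, -0.3]
width: 0.0665
grasp_force: 30.0
```

```bash
python3 go.py .5743 -.344 .268 1.84
```

```text
shift cm [ 0.05 -0.03  2.83] turn -0.0 | pos [ 0.5748 -0.3445  0.2963] yaw 1.84 t 11.28 w 0.0665 g 30.0 f [-0.1 -0.2 -0.3]
```

>>> {"fn": "drive_tool", "kwargs": {
  "rows": [
    [0.72, [0, 0, 0.8], 0],
    [0.72, [0, 0, 1.6], 0],
    [0.72, [0, 0, 2.2], 0],
    [0.72, [0, 0, 2.6], 0],
    [0.72, [0, 0, 2.6], 0]
  ]
}}

```text
clock: 11.9
tool_pos: [0.5752, -0.345, 0.2715]
eef_rot: [-3.141, -0.001, 1.84]
ft_force: [0.3, 0.0, -0.2]
width: 0.0662
grasp_force: 30.0
```

>>> {"fn": "drive_tool", "kwargs": {
  "rows": [
    [0.72, [0, 0, 0.3], 0],
    [0.72, [0, 0, 0.4], 0],
    [0.72, [0, 0, 0.4], 0]
  ]
}}

```text
clock: 12.28
tool_pos: [0.5752, -0.3454, 0.2692]
eef_rot: [-3.141, 0.001, 1.84]
ft_force: [-2.3, 1.0, 4.7]
width: 0.0666
grasp_force: 32.1
```

>>> {"fn": "drive_tool", "kwargs": {
  "rows": [
    [0.77, [0, 0, 0], 0],
    [0.77, [0, 0, 0], 0],
    [1, [0, 0, 0], 0],
    [1, [0, 0, 0], 0],
    [1, [0, 0, -3], 0],
    [1, [0, 0, -8], 0],
    [1, [4, 0, -11], 0],
    [1, [8, 0, -11], 0]
  ]
}}

```text
clock: 13.28
tool_pos: [0.5545, -0.2679, 0.3806]
eef_rot: [3.137, 0.005, 1.839]
ft_force: [0.3, 0.3, 0.1]
width: 0.087
grasp_force: 0.0
```

>>> {"fn": "drive_tool", "kwargs": {
  "rows": [
    [1, [6, 0, 0], 0],
    [1, [12, 0, 0], 0],
    [1, [18, 0, 0], 0]
  ]
}}

```text
clock: 13.65
tool_pos: [0.5055, -0.0927, 0.3776]
eef_rot: [3.141, -0.0, 1.839]
ft_force: [1.0, 0.3, 0.8]
width: 0.0869
grasp_force: 0.0
```

```bash
python3 look.py .574 -.344 .109 scene; python3 look.py .574 -.344 .109 top;  python3 look.py .559 -.024 .072 wrist; python3 look.py .559 -.024 .072 scene; python3 go.py .5595 -.0240 .36 1.65
```

```text
scene 140 rim [ 0.5757 -0.3449  0.0315] zmax 0.1093
rim slope [-0.0012  0.0024  0.1076]
shift cm [-26.99   0.24  10.74] turn 0 | pos [ 0.5018 -0.0863  0.377 ] yaw 1.842 t 13.7 w 0.0873 g 0.0 f [-3.4  5.  -0.7]
top 173 rim [ 0.5734 -0.3445  0.0313] zmax 0.1115
rim slope [-0.0139  0.0023  0.109 ]
shift cm [-26.54  -0.11  10.87] turn 0 | pos [ 0.5032 -0.0891  0.3771] yaw 1.845 t 13.75 w 0.0873 g 0.0 f [-0.9  0.  -0.1]
wrist 937 rim [ 0.5599 -0.0242  0.0313] zmax 0.2952
rim slope [-0.0017  0.0007  0.0721]
shift cm [ 4.98  7.13 14.75] turn 0 | pos [ 0.5049 -0.0915  0.3776] yaw 1.844 t 13.8 w 0.0869 g 0.0 f [-0.2 -1.   1. ]
scene 94 rim [ 0.5605 -0.0242  0.0312] zmax 0.4663
rim slope [ 0.0029 -0.0033  0.0708]
shift cm [ 5.2   7.1  14.79] turn 0 | pos [ 0.506  -0.0933  0.3779] yaw 1.842 t 13.85 w 0.0869 g 0.0 f [-0.   0.2  0.2]
shift cm [5.24 7.01 1.79] turn 0.192 | pos [ 0.506  -0.0933  0.3779] yaw 1.842 t 13.85 w 0.0869 g 0.0 f [-0.   0.2  0.2]
```

The first nest is fully home, with the rim level at 0.109 m. Next is the spare pot. I turn the fingers to close along y so they clear the spray bottle and the jar.

>>> {"fn": "drive_tool", "kwargs": {
  "rows": [
    [1, [5.2, 7.0, 0], -0.18],
    [1, [5.2, 7.0, 0], -0.36],
    [1, [5.2, 7.0, 0], -0.54],
    [1, [5.2, 7.0, 0], -0.72],
    [1, [5.2, 7.0, 0], -0.9],
    [1, [5.2, 7.0, 0], -1.08],
    [1, [5.2, 7.0, 0], -1.3],
    [1, [5.2, 7.0, 0], -1.3]
  ]
}}

```text
clock: 14.85
tool_pos: [0.5607, -0.0271, 0.3777]
eef_rot: [-3.141, 0.001, 3.138]
ft_force: [-0.3, -0.1, -1.0]
width: 0.0871
grasp_force: 0.0
```

```bash
python3 look.py .56 -.024 .072 wrist; python3 go.py .5600 -.0241 .230 3.1416
```

```text
wrist 715 rim [ 0.5599 -0.0243  0.0313] zmax 0.2959
rim slope [-0.0007 -0.      0.0721]
shift cm [ 0.08  0.26 14.77] turn 0 | pos [ 0.5605 -0.0269  0.3777] yaw 3.138 t 14.9 w 0.0871 g 0.0 f [-0.2  0.5 -0.1]
shift cm [ 0.06  0.28 14.77] turn -0.004 | pos [ 0.5605 -0.0269  0.3777] yaw 3.138 t 14.9 w 0.0871 g 0.0 f [-0.2  0.5 -0.1]
```

>>> {"fn": "drive_tool", "kwargs": {
  "rows": [
    [1, [0.06, 0.27, 5], 0],
    [1, [0.06, 0.27, 10], 0],
    [1, [0.06, 0.27, 13.5], 0],
    [1, [0.06, 0.27, 14.8], 0],
    [1, [0.06, 0.27, 14.8], 0],
    [0.72, [0.06, 0.27, 14.8], 0],
    [0.72, [0.06, 0.27, 14.8], 0],
    [0.72, [0.06, 0.27, 14.8], 0]
  ]
}}

```text
clock: 15.9
tool_pos: [0.5596, -0.023, 0.231]
eef_rot: [-3.141, 0.002, 3.14]
ft_force: [-0.4, 0.2, 0.4]
width: 0.0665
grasp_force: 3.2
```

>>> {"fn": "drive_tool", "kwargs": {
  "rows": [
    [0.72, [0, 0, -5], 0],
    [0.72, [0, 0, -10], 0],
    [0.72, [0, 0, -14], 0],
    [0.72, [0, 0, -14], 0]
  ]
}}

```text
clock: 16.4
tool_pos: [0.5601, -0.0231, 0.3738]
eef_rot: [-3.14, 0.009, 3.14]
ft_force: [-0.2, 0.4, -1.2]
width: 0.0655
grasp_force: 30.0
```

```bash
python3 go.py .575 -.3447 .37 3.1416
```

```text
shift cm [ -1.54 -32.16   0.46] turn -0.002 | pos [ 0.5601 -0.0231  0.3738] yaw 3.14 t 16.4 w 0.0655 g 30.0 f [-0.2  0.4 -1.2]
```

>>> {"fn": "drive_tool", "kwargs": {
  "rows": [
    [0.72, [-0.4, -6, 0], 0],
    [0.72, [-0.8, -12, 0], 0],
    [0.72, [-1.1, -18, 0], 0],
    [0.72, [-1.5, -24, 0], 0],
    [0.72, [-1.5, -29, 0], 0],
    [0.72, [-1.5, -32.1, 0], 0],
    [0.72, [-1.5, -32.1, 0], 0],
    [0.72, [-1.5, -32.1, 0], 0]
  ]
}}

```text
clock: 17.4
tool_pos: [0.5733, -0.3431, 0.3685]
eef_rot: [3.139, -0.002, 3.14]
ft_force: [-0.7, -0.1, 0.1]
width: 0.066
grasp_force: 30.0
```

```bash
python3 go.py .575 -.3447 .290 3.1416
```

```text
shift cm [-0.19 -0.18  7.85] turn -0.002 | pos [ 0.5733 -0.3431  0.3685] yaw 3.14 t 17.4 w 0.066 g 30.0 f [-0.7 -0.1  0.1]
```

>>> {"fn": "drive_tool", "kwargs": {
  "rows": [
    [0.72, [-0.15, -0.15, 0], 0],
    [0.72, [-0.15, -0.15, 2.5], 0],
    [0.72, [-0.15, -0.15, 4.5], 0],
    [0.72, [-0.15, -0.15, 6], 0],
    [0.72, [-0.15, -0.15, 6.8], 0],
    [0.72, [-0.15, -0.15, 7.3], 0],
    [0.72, [-0.15, -0.15, 7.3], 0]
  ]
}}

```text
clock: 18.27
tool_pos: [0.5753, -0.3455, 0.297]
eef_rot: [-3.141, 0.0, 3.14]
ft_force: [0.6, 0.0, -0.7]
width: 0.0661
grasp_force: 30.0
```

```bash
python3 go.py .575 -.3447 .290 3.1416
```

```text
shift cm [0.03 0.08 0.7 ] turn -0.002 | pos [ 0.5753 -0.3455  0.297 ] yaw 3.14 t 18.27 w 0.0661 g 30.0 f [ 0.6  0.  -0.7]
```

>>> {"fn": "drive_tool", "kwargs": {
  "rows": [
    [0.72, [0, 0, 0.3], 0],
    [0.72, [0, 0, 0.5], 0],
    [0.72, [0, 0, 0.6], 0],
    [0.72, [0, 0, 0.6], 0]
  ]
}}

```text
clock: 18.77
tool_pos: [0.5752, -0.3455, 0.2912]
eef_rot: [3.142, 0.0, 3.14]
ft_force: [0.2, 0.5, 0.1]
width: 0.0658
grasp_force: 30.5
```

>>> {"fn": "drive_tool", "kwargs": {
  "rows": [
    [0.72, [0, 0, 0.1], 0],
    [0.72, [0, 0, 0.1], 0],
    [0.77, [0, 0, 0.1], 0],
    [0.77, [0, 0, 0.1], 0],
    [1, [0, 0, 0.1], 0],
    [1, [0, 0, 0.1], 0],
    [1, [0, 0, -4], 0],
    [1, [0, 0, -9], 0]
  ]
}}

```text
clock: 19.77
tool_pos: [0.5748, -0.3455, 0.3794]
eef_rot: [3.139, -0.004, 3.14]
ft_force: [1.5, -1.6, 0.5]
width: 0.0864
grasp_force: 0.0
```

>>> {"fn": "drive_tool", "kwargs": {
  "rows": [
    [1, [0, 5, -3], 0],
    [1, [0, 11, -3], 0],
    [1, [0, 17, -3], 0],
    [1, [0, 23, -3], 0],
    [1, [0, 23, -3], 0],
    [1, [0, 23, -3], 0]
  ]
}}

```text
clock: 20.52
tool_pos: [0.5758, -0.1157, 0.4106]
eef_rot: [-3.141, 0.0, 3.141]
ft_force: [-0.1, 0.3, -0.3]
width: 0.087
grasp_force: 0.0
```

```bash
python3 look.py .575 -.345 .131 scene; python3 look.py .575 -.345 .131 top
python3 - <<'E'
from h import *
c=cam("scene"); s=cam("top"); cv2.imwrite("pics/end.png",cv2.resize(np.hstack([c["pixels"],s["pixels"]]),(800,300))[:,:,::-1])
E
```

```text
scene 153 rim [ 0.5761 -0.345   0.0316] zmax 0.131
rim slope [ 0.0078 -0.005   0.1297]
shift cm [ -0.07 -22.83  12.18] turn 0 | pos [ 0.5759 -0.1165  0.4106] yaw 3.139 t 20.57 w 0.0875 g 0.0 f [-0.3 -0.6  0.7]
top 196 rim [ 0.5735 -0.3448  0.0314] zmax 0.1329
rim slope [-0.003   0.0047  0.1307]
shift cm [  0.16 -22.78  12.18] turn 0 | pos [ 0.5758 -0.117   0.4106] yaw 3.138 t 20.62 w 0.0875 g 0.0 f [ 0.2 -0.5 -0.3]
```

View pics/end.png

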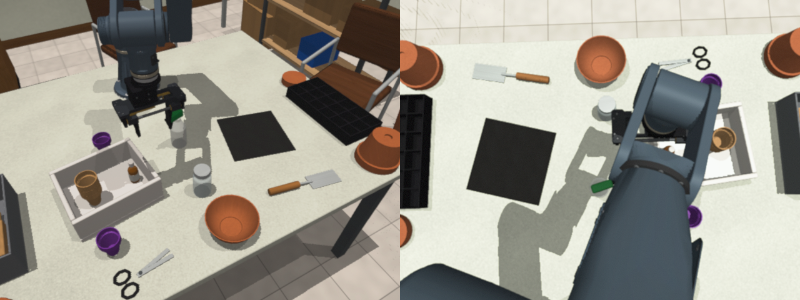

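The picture shows the stack straight in the box at (88,187), its rim level at 0.131 m. The spray bottle (178,130), jar (202,178) and amber bottle (134,172) are standing, and the arm is clear.

```bash
python3 -c "
from workcell import manip; print(manip.job_done())"
```

```text
the job is handed in; nothing more can be done
None
```

The job is handed in at about 21 s: the toppled pot was stood up and released on the mat, then it and the spare were nested fully home in the box pot, the stack's rim level at 131 mm and the spray bottle, jar and amber bottle still standing.

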